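# Daily check of the bench balance with a fallen check weight

## Robot

A 6-joint arm with a two-finger parallel gripper is mounted at the origin on a cart in front of the work surface, level with it; the furniture and walls round the work are solid. World frame = base frame: x ahead of the robot, y to its left, z up, the work surface at z = 0. Lengths are in m, angles in rad, forces in N, time in s.
With the tool pointing down it reaches from about 0.35 to 0.975 m from the base axis. Payload 4.9 kg.
Tool frame: the origin (TCP) lies between the finger pads; the fingertips stand 25 mm ahead of it and the grasp point (between the pads) lies 6 mm ahead of it; z points along the fingers, y is the line along which they close (so a half turn about z gives the same grasp; the last joint's range is limited). The gripper opens to 85 mm and grips with 20 to 120 N. Pads are 22 mm wide; open, the fingers measure 114 mm over their backs; the gripper's body (76 mm by 85 mm) begins 54 mm behind the grasp point. The pads swing forward as they close: fully open they stand 13 mm farther back than shut.
Start: joints at [-1.246, 0.053, 1.613, -0, 1.476, -0.119], TCP at [0.268, -0.564, 0.256] pointing down, gripper open.
Joint ranges: [-3.01, 3.01], [-1.01, 2.22], [0.06, 2.58], [-1.02, 4.17], [0.09, 2.62], [-3.14, 3.14]. Speed limits (rad/s): [2.57, 2.57, 3.14, 3.14, 3.14, 3.14].

## Interface

Orientations are given as a unit quaternion [w, x, y, z].
In Python, from bench import status, eyes, sign_off gives the robot as it stands.
- The arm moves only by the shell command python3 -m jog 'ROWS' [FORCE]. ROWS is JSON, one flat list of numbers, 7 for each row, row after row: the shift along the world's x, y, z in units of 30 mm (1.0 is 30 mm), then the turn, a rotation vector about the world's x, y, z in units of 5 degrees (1.0 is 5 degrees), then the opening, from 0 (shut) to 1 (fully open). In form: [tx, ty, tz, rx, ry, rz, hand, tx, ty, tz, rx, ry, rz, hand, ...]. A call has exactly 8 rows; each row shifts and turns the commanded pose from where the row before left it; what a row does not reach is not made up. A row lasts 1/12 s, in which the tool goes at most 41.7 mm and 7.16 degrees, less where a joint would pass 70% of its speed; a pose out of reach is approached as far as the arm can. A call with a number of a shift or a turn outside -1 to 1 is refused whole. A call with a gripper value outside its range is refused whole. The fingers move at their own pace and stop on an object; FORCE is the grip in N (left out, the last holds). Time passes only in rows, so rows that do not move let the fingers close, or fill a call up. It gives the time, the measured TCP pose, the force, the opening and the grip force at its end, in the units of the state.
- status.observe(): the state, without advancing time (a new reading comes with each control period).
- eyes.capture(name): name is "side" or "top"; returns the picture (420x560x3 uint8, red, green, blue); there is no depth.
- eyes.calibration(name): a dict with "mtx" (3x3 intrinsics, pixels), "cam_to_world" (4x4, takes a point from camera to world coordinates). Camera axes: x right, y down, z forward; pixel columns grow to the right and rows downward; lengths in m; the calibration is good to about 2 mm. A picture is of the moment at which its call begins. calibration takes no time and is no camera call.
- sign_off(): hands the job in; it is judged then, once.
Trained networks look in the newest picture that a camera, given by its name, has taken for a name from the list of things; names that differ only in an ending like _2 or _b are one class to them, and where a whole thing is asked for, a point or a joint stands for the part that bears it (a point fixed in the world has none). Each returns a list of dicts, best first, with "confidence" (0 to 1); they miss things now and then, are a little off and sometimes report something else, mostly with a low value. They report only what shows in the picture. A call takes as long as a camera call. They do not tell look-alikes from the thing itself.
- eyes.recognise(camera, label): "extent" ([left, top, width, height] in pixels, round what is visible of it).
- eyes.trace(camera, label): "pixels" (420x560 bool, what is visible of it) and "extent" ([left, top, width, height] in pixels, round what is visible of it).
- eyes.landmark_of(camera, label): "uv" ([column, row] in pixels: a listed point, or the origin of a listed thing).
The state is a dict: "time_s": time; "q": joint angles; "qvel": joint speeds; "joint_torque": joint torques, N m; "ee_pos": TCP position; "tcp_rot": TCP orientation; "force": force on the tool from outside, world axes, zero at the start; "moment": the same for the moment, N m; "grip_width": finger opening in m; "finger_force": force on a finger pad.
Only numpy, scipy, OpenCV 4.12 (cv2) and the standard library are available. Lean on these libraries where they do the work, as an engineer would, in place of code of your own. Each camera call takes 0.05 s, during which the arm holds its last target. There are 200 camera calls.

## Task

Do the daily check of the small grey balance with the round pan: while its pan is still empty press the round zero key on its sloping front fully in and let it up, then take the large check weight that has fallen over on the bench, stand it upright in the middle of the balance's pan, set down gently so that the pan is not driven to its stop, and let go. With the weight standing there, press the oblong calibrate key fully in and let it up; press only one key at a time, leave the weight upright in the middle of the pan, and do not shift the other things on the bench.

Things in the scene. Friction and masses are not known exactly. Their poses are not given: they have to be found in the camera images.
- balance: Small grey bench balance, fixed on the bench, position and yaw vary: 184 mm deep (x, -92 front to +92 back), 164 mm wide (y), housing top 52 mm above the bench. Origin: centre of its underside; x from front to back, z up. Its front 68 mm is a panel sloping 28 degrees from level, two grey keys side by side below a display; a round steel pan stands over the rear part.
- pan (a joint): Sink of the pan in m: 0 empty, about 0.003 under the large check weight, 0.007 on its overload stop. It is sprung, about 1.5 N per mm.
- pan_top (a point): Centre of the upper face of the round steel pan (105 mm across, 4 mm thick), 66 mm above the bench when empty; z up. It moves with the pan.
- zero_key (a joint): Travel of the zero key, m: 0 up, 0.005 fully in (about 4 N); it springs back. Counts as fully in above 0.0035.
- zero_key_top (a point): Centre of the face of the zero key: round, 23 mm across, stands 10 mm out of the panel, on the left as seen from the front. z points out of the sloping panel (press along -z), x up the slope, y level.
- cal_key (a joint): Travel of the calibrate key, m: 0 up, 0.005 fully in (about 4 N); it springs back. Counts as fully in above 0.0035.
- cal_key_top (a point): Centre of the face of the calibrate key: oblong, 40 mm wide (its y) and 16 mm along the slope (its x), stands 10 mm out of the panel, on the right as seen from the front. z points out of the sloping panel (press along -z), x up the slope, y level.
- weight_500: The large check weight, 0.5 kg, plain metal, 44 mm across and 62 mm high over its knob; treat it as a cylinder of 44 mm. Origin: centre of its flat base; its z runs along its axis from base to knob. It starts lying on its side on the bench, left or right of the balance, knob end toward the robot or sideways; it can roll.
- weight_200: The small check weight, 34 mm across and 44 mm high, standing upright on the bench on the other side of the balance; a bystander. Origin: centre of its base.
- jar_ochre: Sample jar with a screw lid, 52 mm across, 62 mm high, standing behind to the right of the balance; a bystander. Origin: centre of its base.
- jar_black: Sample jar with a screw lid, 52 mm across, 62 mm high, standing farther back; a bystander. Origin: centre of its base.
- beaker: Tall tapered beaker, 80 mm across, 112 mm high, at the back right; a bystander. Origin: centre of its base.
- dropper: Small brown dropper bottle, 36 mm across, 119 mm high, standing behind to the left of the balance; a bystander. Origin: centre of its base.
- tape_roll: Roll of masking tape lying flat, 94 mm across, 24 mm high, at the back on the left; a bystander. Origin: centre of its underside.
- spare_disc: Toothed flat steel disc with a hub, 64 mm across, 16 mm high, lying near the bench's front edge to the left of the balance; a bystander. Origin: centre of its underside.
- calculator: Desk calculator, 130 x 78 x 18 mm, lying on the left; a bystander. Origin: centre of its underside.
There are look-alikes about, which are no part of the job. What is shaped like the weight_500 but red is not meant.

How it is judged:
On the way, in this order (a step that is already met when the one before it is completed fails the run):
1. the zero key is pressed fully in while the pan is empty (value of joint zero_key above 0.0035 m and value of joint pan below 0.001 m), for 0.1 s.
2. the large check weight stands upright in the middle of the pan, let go (angle between weight_500's own z axis and vertical below 0.1 rad and horizontal distance between weight_500 and pan_top below 0.015 m and z of weight_500 in the frame of pan_top below 0.003 m and value of joint pan above 0.002 m and contact force between weight_500 and the arm below 0.05 N and contact force between weight_500 and the fingers below 0.05 N and linear speed of weight_500 below 0.02 m/s), for 0.3 s.
3. the calibrate key is pressed fully in with the weight standing on the pan (value of joint cal_key above 0.0035 m and angle between weight_500's own z axis and vertical below 0.1 rad and horizontal distance between weight_500 and pan_top below 0.015 m and value of joint pan above 0.002 m), for 0.1 s.
At the end, for the whole second after the job is handed in: The large check weight stands at rest on its base on the pan, upright within 0.1 rad and its axis within 15 mm of the pan's centre, and both keys are up again (angle between weight_500's own z axis and vertical below 0.1 rad and horizontal distance between weight_500 and pan_top below 0.015 m and z of weight_500 in the frame of pan_top between -0.003 and 0.003 m and value of joint pan above 0.002 m and linear speed of weight_500 below 0.02 m/s and value of joint each of zero_key, cal_key below 0.001 m); the robot touches nothing.
It fails at once if the pan is driven down onto its overload stop (sunk more than 6.3 mm) (value of joint pan above 0.0063 m).
It fails at once if the zero key is pressed while the pan is loaded (value of joint zero_key above 0.0025 m and value of joint pan above 0.001 m).
It fails at once if the calibrate key is pressed before the large weight stands on the pan (value of joint cal_key above 0.0025 m and (value of joint pan below 0.0015 m or angle between weight_500's own z axis and vertical above 0.2 rad or horizontal distance between weight_500 and pan_top above 0.03 m)).
It fails at once if both keys are pressed at once (value of joint each of zero_key, cal_key above 0.002 m).
It fails at once if a bystander is shifted more than 30 mm or tipped over (distance of any of weight_200, jar_ochre, jar_black, beaker, dropper, tape_roll, calculator, spare_disc from where it was at the start of the episode above 0.03 m or angle between any of weight_200, jar_ochre, jar_black, beaker, dropper's own z axis and vertical above 0.7 rad).
It also fails if it takes over 58 s, if anything falls off the work surface, if the arm or the gripper's body presses on something with over 40 N, if the wrist force passes 120 N, or if a joint passes its speed limit or range.

## Working session

There is one attempt and no reset: what is moved stays moved. The work goes in short steps, Python scripts to look and compute and a shell command to move; the robot and the scene stay as the last step left them, time stands still between calls to the robot, and variables do not carry over. Pictures are saved under pics/ and viewed, at most 10 in all, crops included, and the job is handed in when it is done.

```bash
ls; mkdir -p pics; python3 - <<'E'
from bench import status, eyes
import cv2
for n in ("side","top"):
    cv2.imwrite(f"pics/{n}0.png", eyes.capture(n)[:,:,::-1])
    c=eyes.calibration(n); print(n,c["mtx"],c["cam_to_world"])
    for l in ("balance","pan_top","zero_key_top","cal_key_top","weight_500","weight_200","spare_disc","dropper"):
        print(l,[( [round(float(x)) for x in d["uv"]],round(d["confidence"],2)) for d in eyes.landmark_of(n,l)])
print(status.observe())
E
```

```text
pics
side [[478.7195779    0.         276.60912428]
 [  0.         478.7195779  210.24337835]
 [  0.           0.           1.        ]] [[-0.99925311 -0.00571546 -0.03821727  0.62620532]
 [ 0.03331413  0.37372023 -0.92694302  1.87938151]
 [ 0.01958047 -0.92752387 -0.37325069  0.73759326]
 [ 0.          0.          0.          1.        ]]
balance [([268, 195], 0.76)]
pan_top [([266, 183], 0.53)]
zero_key_top []
cal_key_top []
weight_500 [([293, 226], 0.72), ([332, 300], 0.66), ([295, 177], 0.48)]
weight_200 [([293, 226], 0.72), ([332, 300], 0.66), ([295, 177], 0.48)]
spare_disc [([312, 214], 0.58)]
dropper [([263, 184], 0.7)]
top [[387.96733984   0.         271.56575328]
 [  0.         387.96733984 214.22845652]
 [  0.           0.           1.        ]] [[ 0.0286635  -0.99622472  0.0819434   0.44426659]
 [-0.99935225 -0.0303448  -0.01934637  0.20171209]
 [ 0.02175989 -0.08133578 -0.99644919  1.45900084]
 [ 0.          0.          0.          1.        ]]
balance [([352, 218], 0.7)]
pan_top [([352, 207], 0.83)]
zero_key_top [([340, 239], 0.54), ([351, 218], 0.25)]
cal_key_top [([360
[... 244 characters left out ...]
4, 233], 0.23)]
{'time_s': 0.9, 'q': array([-1.24598367e+00,  5.26803373e-02,  1.61285072e+00,  8.52586301e-06,
        1.47603205e+00, -1.19018233e-01]), 'qvel': array([-0.00034434, -0.00111203,  0.00135057,  0.00070369, -0.00046009,
       -0.00147118]), 'joint_torque': array([ 1.30398708e-03, -3.93683553e+01, -3.70470750e+01, -1.11441216e-04,
        4.82713585e-04,  1.83621161e-06]), 'ee_pos': array([ 0.2683663 , -0.56444304,  0.25634525]), 'tcp_rot': array([1.42604529e-05, 9.75477741e-01, 2.20098106e-01, 5.73893817e-06]), 'force': array([0.14137643, 0.56406311, 0.51012347]), 'moment': array([-0.01497348,  0.02142071,  0.0179865 ]), 'finger_force': 0.0, 'grip_width': 0.08540628040013576}
```

View pics/top0.png

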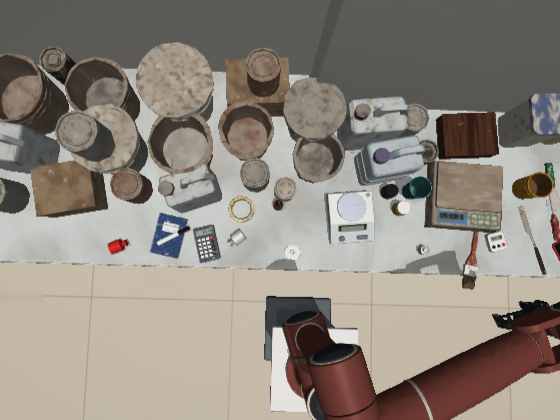

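View pics/side0.png

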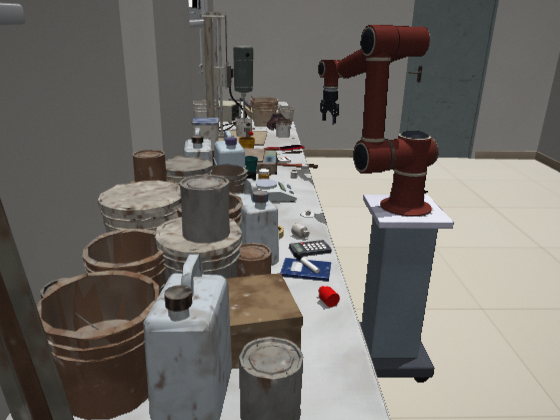

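The top picture shows the balance at about (352,217). The lying grey weight is at (237,238), between the calculator (206,243) and the spare disc (292,252). Things that could be taken for the target are the grey lying weight (237,238), the red one (118,246) and the small upright one (424,250). I choose the grey one at (237,238) and will check it in a close crop.

```bash
cat > h.py <<'E'
import numpy as np, cv2
from bench import status, eyes
def ray(n,uv):
    c=eyes.calibration(n);K=c["mtx"];T=c["cam_to_world"]
    d=T[:3,:3]@np.linalg.solve(K,[uv[0],uv[1],1]);return T[:3,3],d
def atz(n,uv,z):
    o,d=ray(n,uv);return o+d*(z-o[2])/d[2]
def proj(n,p):
    c=eyes.calibration(n);K=c["mtx"];T=c["cam_to_world"]
    q=K@(T[:3,:3].T@(np.asarray(p)-T[:3,3]));return q[:2]/q[2]
def tri(a,b):
    (o1,d1),(o2,d2)=ray("top",a),ray("side",b)
    s=np.linalg.lstsq(np.c_[d1,-d2],o2-o1,rcond=None)[0]
    p,q=o1+d1*s[0],o2+d2*s[1];return (p+q)/2,np.linalg.norm(p-q)
E
python3 - <<'E'
from h import *
a=cv2.imread("pics/top0.png"); 
f=lambda im,x,y,w,h,s: cv2.resize(im[y:y+h,x:x+w],None,fx=s,fy=s,interpolation=cv2.INTER_CUBIC)
bal=f(a,318,182,70,70,8)[:, :]
w=f(a,205,210,60,60,5)[:300,:240]
b=cv2.imread("pics/side0.png")
v=f(b,275,200,60,75,4)[:300,:240]
cv2.imwrite("pics/crop0.png",np.hstack([bal,np.vstack([w,v])[:560]]))
eyes.capture("top");eyes.capture("side")
for n,l in (("top","weight_500"),("side","weight_500"),("top","pan_top"),("side","pan_top"),("top","balance"),("top","zero_key_top"),("top","cal_key_top"),("side","cal_key_top")):
    for d in eyes.trace(n,l):
        m=d["pixels"].astype(np.uint8);ys,xs=np.nonzero(m)
        r=cv2.minAreaRect(np.c_[xs,ys].astype(np.float32))
        print(n,l,round(d["confidence"],2),d["extent"],len(xs),"cen",xs.mean().round(1),ys.mean().round(1),"rect",np.round(r[0],1),np.round(r[1],1),round(r[2],1))
E
```

```text
top weight_500 0.57 [107.3, 239.2, 22.1, 14.4] 209 cen 116.6 246.1 rect [117.2 246.1] [12.3 19.9] 71.6
top weight_500 0.55 [227.4, 231.3, 21.4, 13.6] 166 cen 235.9 238.1 rect [235.5 238.5] [11.3 17. ] 45.0
side weight_500 0.72 [318.3, 285.5, 21.2, 20.0] 324 cen 328.2 296.3 rect [327.8 295.8] [23.3 15.6] 45.0
side weight_500 0.46 [292.2, 220.8, 14.6, 16.4] 205 cen 299.8 230.6 rect [300.2 231.1] [18.3 12.5] 26.6
top pan_top 0.98 [339.1, 194.0, 28.6, 28.6] 638 cen 351.5 206.7 rect [351.5 207. ] [28. 27.] 90.0
top balance 0.94 [326.4, 191.9, 44.1, 52.9] 2265 cen 350.1 217.1 rect [350.2 217.2] [50.1 46.2] 85.9
top cal_key_top 0.57 [357.7, 238.7, 6.7, 0.0] 32 cen 362.0 236.9 rect [362.  236.9] [3.6 8.2] 76.0
top cal_key_top 0.33 [228.0, 230.2, 18.4, 14.8] 168 cen 236.4 238.1 rect [235.4 238.8] [11.7 16.9] 51.3
```

View pics/crop0.png

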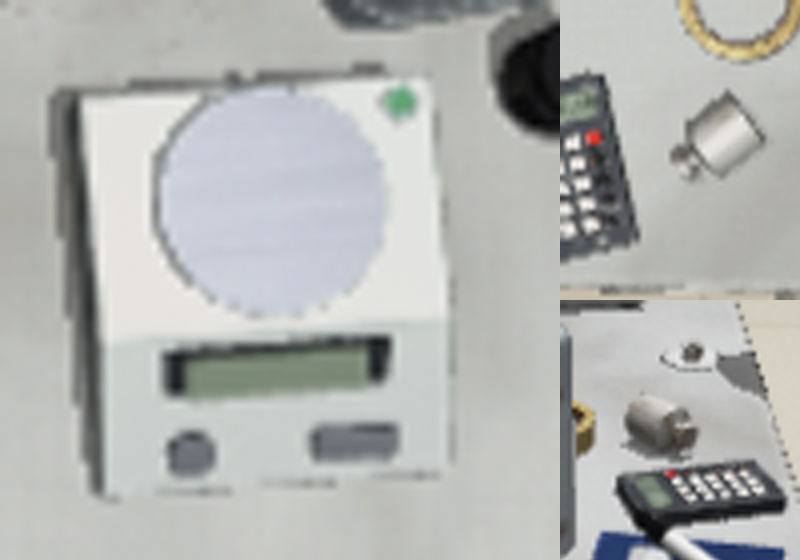

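The crop shows the plain-metal weight lying with its base at top (242,233) and its knob at (229,243), so the grey one is right. The balance keys are zero (round) at (341.4,238.4) and calibrate (oblong) at (361.8,236.9), with the pan centre at (352,207).

```bash
python3 - <<'E'
from h import *
np.set_printoptions(precision=4,suppress=True)
B=atz("top",(242.0,232.6),.022);N=atz("top",(229,243),.022)
a=N-B;print("base",B,"knobend",N,"len",np.linalg.norm(a),"ang",np.degrees(np.arctan2(a[1],a[0])))
for s in((299.8,230.6),):print("side cen",atz("side",s,.022)," top cen",atz("top",(235.9,238.1),.022))
P=atz("top",(351.7,207.0),.066);print("pan",P, "side",atz("side",(266,183),.066))
t=np.tan(np.radians(28))
C=atz("top",(350.1,217.1),.045)
zc=[(341.4,238.4),(361.8,236.9)]
K=[atz("top",k,.045) for k in zc]
d=K[1]-K[0];yaw=np.arctan2(d[1],d[0])+np.pi/2
print("yaw",np.degrees(yaw),"sep",np.linalg.norm(d))
f=np.array([np.cos(yaw),np.sin(yaw),0])
# front edge bottom/top corners
for uv in((331.,243.9),(374.,240.9)): print("front corner z=.016",atz("top",uv,.016), "x_b rel pan",(atz("top",uv,.016)-P)@f)
for uv in((331.,225.),(373.5,221.5)): print("ridge z=.052",(atz("top",uv,.052)-P)@f)
for k in zc:
    for z in(.035,.04,.045,.05):print(z,atz("top",k,z),(atz("top",k,z)-P)@f)
E
```

```text
base [0.491  0.2811 0.022 ] knobend [0.4513 0.3276 0.022 ] len 0.0611358654229829 ang 130.49219789131428
side cen [0.4752 0.2988 0.022 ]  top cen [0.4701 0.3029 0.022 ]
pan [ 0.5939 -0.115   0.066 ] side [ 0.5932 -0.1066  0.066 ]
yaw 5.842954116881816 sep 0.07523204140292923
front corner z=.016 [ 0.4589 -0.0506  0.016 ] x_b rel pan -0.12777885574764214
front corner z=.016 [ 0.4747 -0.2115  0.016 ] x_b rel pan -0.128432929165339
ridge z=.052 -0.059087053557291165
ridge z=.052 -0.057562755365971136
0.035 [ 0.48   -0.0854  0.035 ] -0.11033608828264053
0.04 [ 0.4799 -0.0844  0.04  ] -0.1103582937470343
0.045 [ 0.4798 -0.0834  0.045 ] -0.11038049921142802
0.05 [ 0.4796 -0.0823  0.05  ] -0.1104027046758218
0.035 [ 0.4877 -0.1607  0.035 ] -0.11033608828264052
0.04 [ 0.4876 -0.1595  0.04  ] -0.11035829374703432
0.045 [ 0.4874 -0.1582  0.045 ] -0.11038049921142803
0.05 [ 0.4873 -0.1569  0.05  ] -0.11040270467582182
```

Zero key face ≈ (0.480,-0.085,0.037), cal ≈ (0.488,-0.160,0.036), pan ≈ (0.594,-0.114). The sizes agree with the description. Next I move to above the zero key.

```bash
R='0.38,0.99,-0.12,0,0,0.88,0'
python3 -m jog '[0.38,0.99,-0.12,0,0,0.88,0,0.38,0.99,-0.12,0,0,0.88,0,0.38,0.99,-0.12,0,0,0.88,0,0.38,0.99,-0.12,0,0,0.88,0,0.38,0.99,-0.12,0,0,0.88,0,0.38,0.99,-0.12,0,0,0.88,0,0.38,0.99,-0.12,0,0,0.88,0,0.38,0.99,-0.12,0,0,0.88,0]' 40
python3 -m jog '[0.38,0.99,-0.12,0,0,0.88,0,0.38,0.99,-0.12,0,0,0.88,0,0.38,0.99,-0.12,0,0,0.88,0,0.38,0.99,-0.12,0,0,0.88,0,0.38,0.99,-0.12,0,0,0.88,0,0.38,0.99,-0.12,0,0,0.88,0,0.38,0.99,-0.12,0,0,0.88,0,0.38,0.99,-0.12,0,0,0.88,0]' 40
python3 -m jog '[0,0,-0.43,0.07,-0.7,0,0,0,0,-0.43,0.07,-0.7,0,0,0,0,-0.43,0.07,-0.7,0,0,0,0,-0.43,0.07,-0.7,0,0,0,0,-0.43,0.07,-0.7,0,0,0,0,-0.43,0.07,-0.7,0,0,0,0,-0.43,0.07,-0.7,0,0,0,0,-0.43,0.07,-0.7,0,0]'
python3 - <<'E'
from h import *
from scipy.spatial.transform import Rotation as R
np.set_printoptions(precision=4,suppress=True)
s=status.observe();print(s["time_s"],s["ee_pos"],s["q"],s["force"],s["grip_width"])
print(R.from_quat(s["tcp_rot"],scalar_first=True).as_matrix())
E
```

```text
time_s: 2.07
ee_pos: [0.3598, -0.3254, 0.2275]
tcp_rot: [0.0, 0.862, 0.506, 0.0]
force: [-0.2, 1.0, 0.5]
grip_width: 0.0
finger_force: 0.0
time_s: 2.73
ee_pos: [0.4511, -0.0877, 0.1989]
tcp_rot: [0.0, 0.669, 0.743, 0.0]
force: [-0.4, 0.1, 0.0]
grip_width: -0.0001
finger_force: 0.0
time_s: 3.4
ee_pos: [0.4509, -0.0894, 0.0955]
tcp_rot: [0.165, 0.65, 0.72, 0.181]
force: [-0.4, 0.4, 0.2]
grip_width: -0.0001
finger_force: 0.0
3.4 [ 0.4509 -0.0894  0.0955] [-0.5132 -0.5055  2.4127  0.3699  0.853  -0.8061] [-0.3512  0.4204  0.1987] -7.944644459114974e-05
[[-0.1011  0.8754  0.4727]
 [ 0.9949  0.0899  0.0462]
 [-0.0021  0.4749 -0.88  ]]
```

```bash
python3 -m jog '[0.12,0.024,-0.26,0,0,0,0,0.12,0.024,-0.26,0,0,0,0,0.12,0.024,-0.26,0,0,0,0,0.12,0.024,-0.26,0,0,0,0,0,0,0,0,0,0,0,0,0,0,0,0,0,0,0,0,0,0,0,0,0,0,0,0,0,0,0,0]'
python3 - <<'E'
from h import *
im=eyes.capture("top");s=status.observe();print(s["ee_pos"],s["force"])
sd=eyes.capture("side")
f=lambda im,x,y,w,h,k: cv2.resize(im[y:y+h,x:x+w],None,fx=k,fy=k,interpolation=cv2.INTER_CUBIC)
cv2.imwrite("pics/z1.png",np.hstack([f(im,310,180,70,80,6),f(sd,240,165,60,80,6)])[:,:,::-1])
E
```

```text
time_s: 4.07
ee_pos: [0.4655, -0.0866, 0.0651]
tcp_rot: [0.164, 0.65, 0.72, 0.18]
force: [0.5, 0.5, 0.6]
grip_width: 0.0001
finger_force: 0.0
[ 0.46545931 -0.08659779  0.06507399] [ 0.25547789 -0.15560806 -0.63872997]
```

View pics/z1.png

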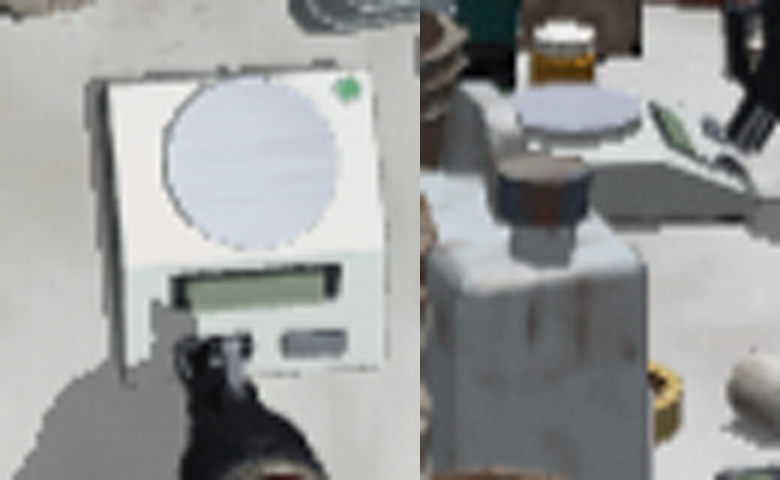

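The picture shows the closed tips just over the zero key, at crop (212,350), in line with it and clear of the calibrate key. I press in steps.

```bash
python3 -m jog '[0.031,0.003,-0.059,0,0,0,0,0.031,0.003,-0.059,0,0,0,0,0.031,0.003,-0.059,0,0,0,0,0.031,0.003,-0.059,0,0,0,0,0,0,0,0,0,0,0,0,0,0,0,0,0,0,0,0,0,0,0,0,0,0,0,0,0,0,0,0]'
python3 -m jog '[0.031,0.003,-0.059,0,0,0,0,0,0,0,0,0,0,0,0,0,0,0,0,0,0,0,0,0,0,0,0,0,0,0,0,0,0,0,0,0,0,0,0,0,0,0,0,0,0,0,0,0,0,0,0,0,0,0,0,0]'
```

```text
time_s: 4.83
ee_pos: [0.4688, -0.0859, 0.0571]
tcp_rot: [0.163, 0.65, 0.72, 0.18]
force: [0.0, 0.5, 0.5]
grip_width: -0.0003
finger_force: 0.4
time_s: 5.5
ee_pos: [0.4698, -0.0859, 0.0555]
tcp_rot: [0.163, 0.65, 0.72, 0.18]
force: [-0.1, 0.5, 1.4]
grip_width: -0.0001
finger_force: 1.0
```

```bash
python3 -m jog '[0.031,0.003,-0.059,0,0,0,0,0.031,0.003,-0.059,0,0,0,0,0,0,0,0,0,0,0,0,0,0,0,0,0,0,0,0,0,0,0,0,0,0,0,0,0,0,0,0,0,0,0,0,0,0,0,0,0,0,0,0,0,0]'
python3 -m jog '[0.016,0.002,-0.03,0,0,0,0,0,0,0,0,0,0,0,0,0,0,0,0,0,0,0,0,0,0,0,0,0,0,0,0,0,0,0,0,0,0,0,0,0,0,0,0,0,0,0,0,0,0,0,0,0,0,0,0,0]'
```

```text
time_s: 6.17
ee_pos: [0.4716, -0.0858, 0.0527]
tcp_rot: [0.163, 0.65, 0.72, 0.18]
force: [-14.7, 0.3, 16.2]
grip_width: -0.0002
finger_force: 10.8
time_s: 6.83
ee_pos: [0.4719, -0.0858, 0.0525]
tcp_rot: [0.162, 0.649, 0.721, 0.179]
force: [-29.6, 1.0, 30.6]
grip_width: -0.0001
finger_force: 20.2
```

The force rose to about 40 N at 4.9 mm of travel, so the key was fully in. Next I retreat and go over the fallen weight, leaning toward its knob side.

```bash
python3 -m jog '[-0.31,-0.032,0.59,0,0,0,0,-0.31,-0.032,0.59,0,0,0,0,0,0,0.35,-0.095,0.93,0,0,0,0,0.35,-0.095,0.93,0,0,0,0,0.35,-0.095,0.93,0,0,0,0,0.35,-0.095,0.93,0,0,0,0,0.35,-0.095,0.93,0,0,0,0,0.35,-0.095,0.93,0,0]'
python3 -m jog '[0,0.87,0,0,0,0.43,0.8,0,0.87,0,0,0,0.43,0.8,0,0.87,0,0,0,0.43,0.8,0,0.87,0,0,0,0.43,0.8,0,0.87,0,0,0,0.43,0.8,0,0.87,0,0,0,0.43,0.8,0,0.87,0,0,0,0.43,0.8,0,0.87,0,0,0,0.43,0.8]'
python3 -m jog '[0,0.87,0,0,0,0.43,0.8,0,0.87,0,0,0,0.43,0.8,0,0.87,0,0,0,0.43,0.8,0,0.87,0,0,0,0.43,0.8,0,0.87,0,0,0,0.43,0.8,0,0.87,0,0,0,0.43,0.8,0,0.87,0,0,0,0.43,0.8,0,0.87,0,0,0,0.43,0.8]'
python3 -m jog '[0,0,-0.12,-0.57,-0.49,0,0.8,0,0,-0.12,-0.57,-0.49,0,0.8,0,0,-0.12,-0.57,-0.49,0,0.8,0,0,-0.12,-0.57,-0.49,0,0.8,0,0,-0.12,-0.57,-0.49,0,0.8,0,0,-0.12,-0.57,-0.49,0,0.8,0,0,-0.12,-0.57,-0.49,0,0.8,0,0,-0.12,-0.57,-0.49,0,0.8]'
python3 - <<'E'
from h import *
from scipy.spatial.transform import Rotation as R
np.set_printoptions(precision=4,suppress=True)
s=status.observe();print(s["time_s"],s["ee_pos"],s["q"],s["force"],s["grip_width"])
print(R.from_quat(s["tcp_rot"],scalar_first=True).as_matrix())
eyes.capture("side");eyes.capture("top")
for n in("top","side"):
  for d in eyes.trace(n,"weight_500"):
    ys,xs=np.nonzero(d["pixels"]);print(n,round(d["confidence"],2),xs.mean(),ys.mean(),atz(n,(xs.mean(),ys.mean()),.022))
E
```

```text
time_s: 7.5
ee_pos: [0.4538, -0.0876, 0.15]
tcp_rot: [0.0, 0.67, 0.742, -0.001]
force: [-0.0, 0.2, 0.6]
grip_width: -0.0002
finger_force: 0.0
time_s: 8.17
ee_pos: [0.4534, 0.1226, 0.149]
tcp_rot: [0.001, 0.551, 0.835, 0.001]
force: [-0.5, 0.2, -0.3]
grip_width: 0.0685
finger_force: 0.0
time_s: 8.83
ee_pos: [0.4533, 0.3315, 0.1487]
tcp_rot: [0.001, 0.42, 0.908, 0.0]
force: [0.2, -0.1, 0.1]
grip_width: 0.0684
finger_force: 0.0
time_s: 9.5
ee_pos: [0.4535, 0.3304, 0.1201]
tcp_rot: [0.238, 0.406, 0.876, -0.107]
force: [0.6, -0.5, 0.4]
grip_width: 0.0684
finger_force: 0.0
9.5 [0.4535 0.3304 0.1201] [ 0.7262  0.0796  1.8865 -0.5627  1.2374  0.2281] [ 0.5807 -0.5014  0.3724] 0.0684447622406228
[[-0.5575  0.7616  0.3305]
 [ 0.6596  0.648  -0.3807]
 [-0.5041  0.0058 -0.8636]]
top 0.71 236.1027397260274 238.1027397260274 [0.4701 0.3021 0.022 ]
top 0.65 116.8125 246.05769230769232 [0.4283 0.7368 0.022 ]
top 0.55 422.82278481012656 250.0126582278481 [ 0.446  -0.3927  0.022 ]
top 0.29 362.0 237.1764705882353 [ 0.4871 -0.1648  0.022 ]
side 0.58 299.5426829268293 230.4939024390244 [0.4761 0.2979 0.022 ]
side 0.55 328.2163009404389 296.2257053291536 [0.4306 0.7399 0.022 ]
```

```bash
python3 -m jog '[-0.25,0.19,0,0,0,0,0.8,-0.25,0.19,0,0,0,0,0.8,0.193,-0.222,-0.504,0,0,0,0.8,0.193,-0.222,-0.504,0,0,0,0.8,0.193,-0.222,-0.504,0,0,0,0.8,0.193,-0.222,-0.504,0,0,0,0.8,0.193,-0.222,-0.504,0,0,0,0.8,0.193,-0.222,-0.504,0,0,0,0.8]'
python3 - <<'E'
from h import *
s=status.observe();print(s["ee_pos"],s["force"])
f=lambda im,x,y,w,h,k: cv2.resize(im[y:y+h,x:x+w],None,fx=k,fy=k,interpolation=cv2.INTER_CUBIC)
im=eyes.capture("top");sd=eyes.capture("side")
cv2.imwrite("pics/g1.png",np.hstack([f(im,205,200,65,80,6),f(sd,270,195,65,80,6)])[:,:,::-1])
E
```

```text
time_s: 10.37
ee_pos: [0.4736, 0.3017, 0.03]
tcp_rot: [0.237, 0.406, 0.876, -0.106]
force: [-0.2, -0.0, -0.3]
grip_width: 0.068
finger_force: 0.0
[0.47358212 0.30173179 0.0299558 ] [-0.19800603 -0.0406601  -0.2552784 ]
```

View pics/g1.png

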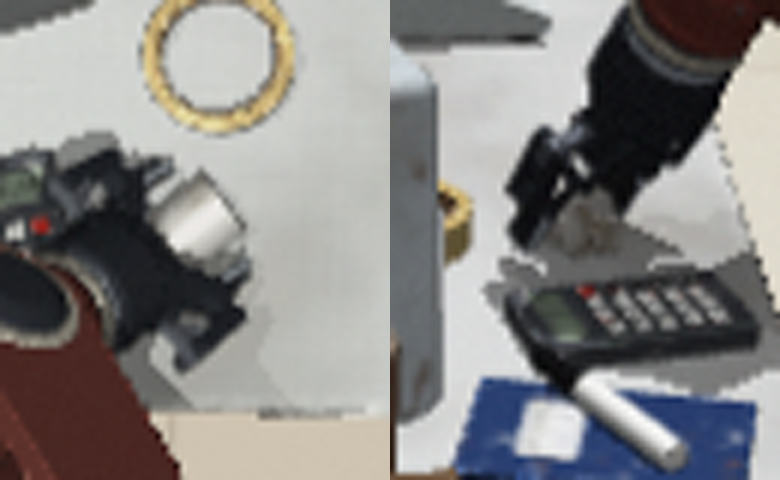

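The weight is between the fingers: at crop (200,215) in the top view, body between the pads. I close on it.

```bash
python3 -m jog '[0,0,0,0,0,0,0,0,0,0,0,0,0,0,0,0,0,0,0,0,0,0,0,0,0,0,0,0,0,0,0,0,0,0,0,0,0,0,0,0,0,0,0,0,0,0,0,0,0,0,0,0,0,0,0,0]' 60
python3 -m jog '[0,0,0.3,0,0,0,0,0,0,0.3,0,0,0,0,0,0,0.5,0,0,0,0,0,0,0.6,0,0,0,0,0,0,0.6,0,0,0,0,0,0,0.6,0,0,0,0,0,0,0.6,0,0,0,0,0,0,0.5,0,0,0,0]'
```

```text
time_s: 11.13
ee_pos: [0.4739, 0.3026, 0.0316]
tcp_rot: [0.238, 0.406, 0.876, -0.106]
force: [-3.8, 1.8, 6.2]
grip_width: 0.0423
finger_force: 61.7
time_s: 11.8
ee_pos: [0.4728, 0.3012, 0.1508]
tcp_rot: [0.237, 0.406, 0.876, -0.107]
force: [0.6, 0.5, -4.6]
grip_width: 0.0423
finger_force: 61.8
```

Lifted with about 5 N of load. Carry to above the pan with a −80° yaw, then stand it up with a 90° turn about the closing axis.

```bash
python3 -m jog '[0.24,-0.88,0.06,0,0,-1,0,0.24,-0.88,0.06,0,0,-1,0,0.24,-0.88,0.06,0,0,-1,0,0.24,-0.88,0.06,0,0,-1,0,0.24,-0.88,0.06,0,0,-1,0,0.24,-0.88,0.06,0,0,-1,0,0.24,-0.88,0.06,0,0,-1,0,0.24,-0.88,0.06,0,0,-1,0]'
python3 -m jog '[0.24,-0.88,0.06,0,0,-1,0,0.24,-0.88,0.06,0,0,-1,0,0.24,-0.88,0.06,0,0,-1,0,0.24,-0.88,0.06,0,0,-1,0,0.24,-0.88,0.06,0,0,-1,0,0.24,-0.88,0.06,0,0,-1,0,0.24,-0.88,0.06,0,0,-1,0,0.24,-0.88,0.06,0,0,-1,0]'
python3 -m jog '[0,0,0,0.575,-0.482,0,0,0,0,0,0.575,-0.482,0,0,0,0,0,0.575,-0.482,0,0,0,0,0,0.575,-0.482,0,0,0,0,0,0.575,-0.482,0,0,0,0,0,0.575,-0.482,0,0,0,0,0,0.575,-0.482,0,0,0,0,0,0.575,-0.482,0,0]'
python3 - <<'E'
from h import *
from scipy.spatial.transform import Rotation as R
np.set_printoptions(precision=4,suppress=True)
s=status.observe();print(s["time_s"],s["ee_pos"],s["q"],s["force"],s["grip_width"])
print(R.from_quat(s["tcp_rot"],scalar_first=True).as_matrix())
E
```

```text
time_s: 12.47
ee_pos: [0.5305, 0.0891, 0.1641]
tcp_rot: [0.185, 0.683, 0.683, -0.182]
force: [0.1, 0.0, -4.8]
grip_width: 0.0422
finger_force: 61.8
time_s: 13.13
ee_pos: [0.5883, -0.122, 0.1784]
tcp_rot: [0.112, 0.875, 0.409, -0.234]
force: [-0.4, -0.1, -5.4]
grip_width: 0.0423
finger_force: 61.8
time_s: 13.8
ee_pos: [0.5878, -0.121, 0.1785]
tcp_rot: [0.003, 0.906, 0.424, 0.001]
force: [-0.5, -0.5, -5.3]
grip_width: 0.0425
finger_force: 62.4
13.8 [ 0.5878 -0.121   0.1785] [-0.3259  0.0502  1.7481 -0.0026  1.3369  0.3696] [-0.523  -0.5126 -5.3386] 0.04246233552309358
[[ 0.6403  0.7681  0.0052]
 [ 0.7681 -0.6403 -0.0044]
 [-0.      0.0068 -1.    ]]
```

```bash
python3 -m jog '[0,0,0,0.575,-0.482,0,0,0,0,0,0.575,-0.482,0,0,0,0,0,0.575,-0.482,0,0,0,0,0,0.575,-0.482,0,0,0,0,0,0.575,-0.482,0,0,0,0,0,0.575,-0.482,0,0,0,0,0,0.575,-0.482,0,0,0,0,0,0.575,-0.482,0,0]'
python3 -m jog '[0,0,0,0.575,-0.482,0,0,0,0,0,0.575,-0.482,0,0,0,0,0,0.575,-0.482,0,0,0,0,0,0.575,-0.482,0,0,0,0,0,0.575,-0.482,0,0,0,0,0,0.575,-0.482,0,0,0,0,0,0.575,-0.482,0,0,0,0,0,0.575,-0.482,0,0]'
python3 - <<'E'
from h import *
from scipy.spatial.transform import Rotation as R
np.set_printoptions(precision=4,suppress=True)
s=status.observe();print(s["time_s"],s["ee_pos"],s["q"],s["force"],s["grip_width"])
print(R.from_quat(s["tcp_rot"],scalar_first=True).as_matrix())
f=lambda im,x,y,w,h,k: cv2.resize(im[y:y+h,x:x+w],None,fx=k,fy=k,interpolation=cv2.INTER_CUBIC)
im=eyes.capture("top");sd=eyes.capture("side")
cv2.imwrite("pics/s1.png",np.hstack([f(im,310,175,80,80,5),f(sd,230,130,80,80,5)])[:,:,::-1])
E
```

```text
time_s: 14.47
ee_pos: [0.5875, -0.1211, 0.1783]
tcp_rot: [-0.106, 0.875, 0.409, 0.236]
force: [0.4, -0.3, -6.0]
grip_width: 0.0423
finger_force: 62.5
time_s: 15.13
ee_pos: [0.5876, -0.1212, 0.178]
tcp_rot: [-0.208, 0.785, 0.366, 0.454]
force: [0.7, 0.1, -5.6]
grip_width: 0.0424
finger_force: 62.7
15.1333 [ 0.5876 -0.1212  0.178 ] [-0.7161  0.0523  1.9817  1.0884  1.353  -0.4198] [ 0.7195  0.1262 -5.647 ] 0.042361624564491863
[[ 0.3196  0.7637  0.5609]
 [ 0.3869 -0.6456  0.6585]
 [ 0.865   0.0065 -0.5018]]
```

View pics/s1.png

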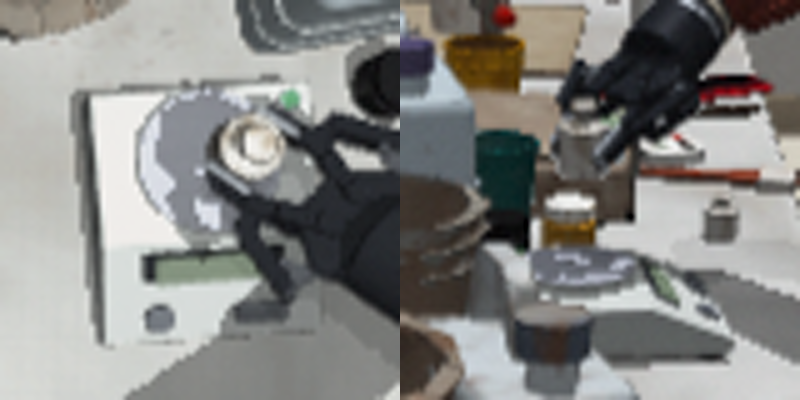

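```bash
python3 - <<'E'
from h import *
np.set_printoptions(precision=1,suppress=True)
b=np.array([.594,-.1136,.1506])
for n in("top","side"): print(n,"base",proj(n,b),"bodytop",proj(n,b+[0,0,.04]),"knob",proj(n,b+[0,0,.062]), "pan",proj(n,[.594,-.1145,.066]))
sd=eyes.capture("side");im=eyes.capture("top")
for n in("top","side"):
  for l in("weight_500","pan_top"):
   for d in eyes.trace(n,l)[:3]:
    ys,xs=np.nonzero(d["pixels"]);print(n,l,round(d["confidence"],2),xs.mean(),ys.mean(),np.array(d["extent"]))
f=lambda im,x,y,w,h,k: cv2.resize(im[y:y+h,x:x+w],None,fx=k,fy=k,interpolation=cv2.INTER_CUBIC)
a=f(im,340,185,33,40,12);c=f(sd,252,142,33,40,12)
cv2.imwrite("pics/s2.png",np.hstack([a,c])[:,:,::-1])
E
```

```text
top base [356.9 204.5] bodytop [359.9 203.2] knob [361.5 202.5] pan [351.6 207. ]
side base [266.  163.9] bodytop [266.1 154.9] knob [266.2 149.9] pan [265.8 182.4]
top weight_500 0.58 358.3958333333333 203.88194444444446 [348.9 194.5  19.4  15. ]
top weight_500 0.51 116.65700483091787 245.81642512077295 [109.  239.3  21.2  13.4]
top pan_top 0.8 346.9715025906736 205.34455958549222 [337.3 192.8  26.4  27. ]
side weight_500 0.6 265.3937007874016 157.748031496063 [260.7 147.8   8.1  17.4]
side weight_500 0.58 328.0474683544304 296.27848101265823 [321.6 288.9  19.   14.6]
side weight_500 0.47 293.95348837209303 173.65116279069767 [288.9 171.7  10.4   5.7]
```

View pics/s2.png

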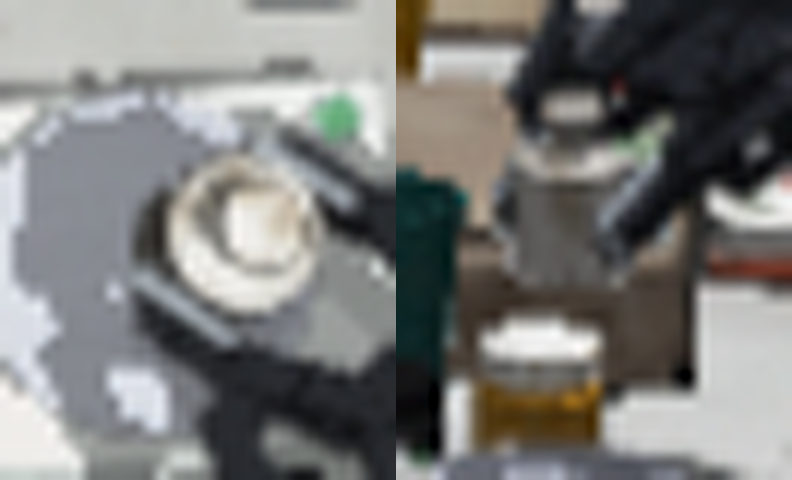

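The weight is upright: in the side crop its knob and base line up at column 266.6, and in the top view the body centre is at (359.8,204). It is about 2 mm short in x. I lower it with that correction.

```bash
python3 -m jog '[0.01,0,-0.4,0,0,0,0,0.01,0,-0.4,0,0,0,0,0.01,0,-0.4,0,0,0,0,0.01,0,-0.4,0,0,0,0,0.01,0,-0.35,0,0,0,0,0.01,0,-0.3,0,0,0,0,0.01,0,-0.2,0,0,0,0,0,0,-0.1,0,0,0,0]'
python3 -m jog '[0,0,-0.02,0,0,0,0,0,0,-0.02,0,0,0,0,0,0,-0.02,0,0,0,0,0,0,-0.02,0,0,0,0,0,0,0,0,0,0,0,0,0,0,0,0,0,0,0,0,0,0,0,0,0,0,0,0,0,0,0,0]'
```

```text
time_s: 16.2
ee_pos: [0.5902, -0.1207, 0.1006]
tcp_rot: [-0.208, 0.786, 0.365, 0.454]
force: [-0.2, -0.7, -4.8]
grip_width: 0.0422
finger_force: 62.9
time_s: 16.87
ee_pos: [0.5906, -0.121, 0.1]
tcp_rot: [-0.208, 0.785, 0.366, 0.454]
force: [-1.5, 1.1, -4.8]
grip_width: 0.0422
finger_force: 62.9
```

```bash
python3 -m jog '[0,0,-0.03,0,0,0,0,0,0,-0.03,0,0,0,0,0,0,-0.03,0,0,0,0,0,0,-0.03,0,0,0,0,0,0,0,0,0,0,0,0,0,0,0,0,0,0,0,0,0,0,0,0,0,0,0,0,0,0,0,0]'
python3 -m jog '[0,0,-0.02,0,0,0,0,0,0,-0.01,0,0,0,0,0,0,0,0,0,0,0,0,0,0,0,0,0,0,0,0,0,0,0,0,0,0,0,0,0,0,0,0,0,0,0,0,0,0,0,0,0,0,0,0,0,0]'
```

```text
time_s: 17.53
ee_pos: [0.5906, -0.121, 0.0962]
tcp_rot: [-0.208, 0.786, 0.366, 0.454]
force: [0.6, -0.1, -4.7]
grip_width: 0.0422
finger_force: 62.9
time_s: 18.2
ee_pos: [0.5906, -0.1209, 0.0953]
tcp_rot: [-0.208, 0.786, 0.366, 0.454]
force: [-0.7, -0.1, -5.3]
grip_width: 0.0422
finger_force: 62.9
```

```bash
python3 -m jog '[0,0,-0.02,0,0,0,0,0,0,-0.02,0,0,0,0,0,0,-0.01,0,0,0,0,0,0,0,0,0,0,0,0,0,0,0,0,0,0,0,0,0,0,0,0,0,0,0,0,0,0,0,0,0,0,0,0,0,0,0]'
python3 -m jog '[0,0,-0.02,0,0,0,0,0,0,-0.01,0,0,0,0,0,0,0,0,0,0,0,0,0,0,0,0,0,0,0,0,0,0,0,0,0,0,0,0,0,0,0,0,0,0,0,0,0,0,0,0,0,0,0,0,0,0]'
```

```text
time_s: 18.87
ee_pos: [0.5906, -0.1209, 0.0938]
tcp_rot: [-0.208, 0.786, 0.366, 0.454]
force: [0.0, -0.7, -5.2]
grip_width: 0.042
finger_force: 62.9
time_s: 19.53
ee_pos: [0.5907, -0.121, 0.093]
tcp_rot: [-0.208, 0.785, 0.366, 0.454]
force: [0.4, -1.2, -4.8]
grip_width: 0.0425
finger_force: 62.8
```

```bash
python3 -m jog '[0,0,-0.02,0,0,0,0,0,0,-0.02,0,0,0,0,0,0,0,0,0,0,0,0,0,0,0,0,0,0,0,0,0,0,0,0,0,0,0,0,0,0,0,0,0,0,0,0,0,0,0,0,0,0,0,0,0,0]'
python3 -m jog '[0,0,-0.02,0,0,0,0,0,0,-0.02,0,0,0,0,0,0,0,0,0,0,0,0,0,0,0,0,0,0,0,0,0,0,0,0,0,0,0,0,0,0,0,0,0,0,0,0,0,0,0,0,0,0,0,0,0,0]'
```

```text
time_s: 20.2
ee_pos: [0.5907, -0.121, 0.0918]
tcp_rot: [-0.208, 0.785, 0.366, 0.454]
force: [0.4, 0.1, -3.5]
grip_width: 0.0423
finger_force: 62.8
time_s: 20.87
ee_pos: [0.5907, -0.121, 0.0906]
tcp_rot: [-0.208, 0.785, 0.366, 0.454]
force: [-0.8, -0.8, -0.2]
grip_width: 0.0421
finger_force: 62.9
```

```bash
python3 -m jog '[0,0,-0.01,0,0,0,0,0,0,-0.01,0,0,0,0,0,0,0,0,0,0,0,0,0,0,0,0,0,0,0,0,0,0,0,0,0,0,0,0,0,0,0,0,0,0,0,0,0,0,0,0,0,0,0,0,0,0]'
```

```text
time_s: 21.53
ee_pos: [0.5907, -0.121, 0.09]
tcp_rot: [-0.208, 0.785, 0.366, 0.454]
force: [-1.1, -1.9, 0.3]
grip_width: 0.0425
finger_force: 63.0
```

The pan now bears the load. I open gently.

```bash
python3 -m jog '[0,0,0,0,0,0,0.52,0,0,0,0,0,0,0.54,0,0,0,0,0,0,0.57,0,0,0,0,0,0,0.62,0,0,0,0,0,0,0.67,0,0,0,0,0,0,0.7,0,0,0,0,0,0,0.72,0,0,0,0,0,0,0.72]'
python3 - <<'E'
from h import *
im=eyes.capture("top");sd=eyes.capture("side")
f=lambda im,x,y,w,h,k: cv2.resize(im[y:y+h,x:x+w],None,fx=k,fy=k,interpolation=cv2.INTER_CUBIC)
cv2.imwrite("pics/p1.png",np.hstack([f(im,330,183,40,50,10),f(sd,245,150,40,50,10)])[:,:,::-1])
b=np.array([.594,-.1145,.063])
for n in("top","side"): print(n,"base",proj(n,b),"bodytop",proj(n,b+[0,0,.04]),"knob",proj(n,b+[0,0,.062]))
E
```

```text
time_s: 22.2
ee_pos: [0.5906, -0.121, 0.0899]
tcp_rot: [-0.208, 0.786, 0.366, 0.454]
force: [1.0, 0.2, 0.1]
grip_width: 0.0615
finger_force: 0.0
top base [351.37127784 207.06387936] bodytop [353.94037834 205.93375313] knob [355.41815947 205.28368934]
side base [265.79825332 183.07075838] bodytop [265.90060428 174.36320235] knob [265.95752418 169.52071482]
```

View pics/p1.png

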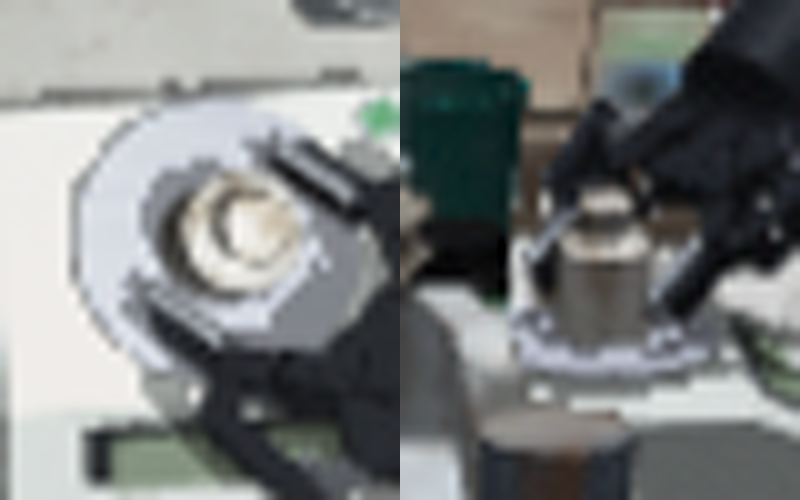

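The weight stands upright and centred: its body top is at top (353.6,205.9), against (353.9,205.9) expected. I back straight out along the tool axis.

```bash
python3 -m jog '[-0.1,-0.12,0.09,0,0,0,0.72,-0.3,-0.35,0.27,0,0,0,0.72,-0.37,-0.44,0.33,0,0,0,0.72,-0.37,-0.44,0.33,0,0,0,0.72,-0.37,-0.44,0.33,0,0,0,0.72,0,0,0.8,0,0,0,0.72,0,0,0.8,0,0,0,0.72,0,0,0,0,0,0,0]'
python3 - <<'E'
from h import *
from scipy.spatial.transform import Rotation as R
np.set_printoptions(precision=3,suppress=True)
s=status.observe();print(s["time_s"],s["ee_pos"],s["q"],s["force"])
y=np.radians(5.84);f=np.array([np.cos(y),np.sin(y),0]);a=np.radians(28)
p=np.sin(a)*f-np.cos(a)*np.array([0,0,1]);ty=np.cos(a)*f+np.sin(a)*np.array([0,0,1])
Rc=R.from_quat(s["tcp_rot"],scalar_first=True)
for sg in(1,-1):
    M=np.c_[np.cross(sg*ty,p),sg*ty,p]
    v=(R.from_matrix(M)*Rc.inv()).as_rotvec();print(sg,np.degrees(v)/5,np.degrees(np.linalg.norm(v)))
# key positions again (unobstructed?)
eyes.capture("top");print([(d["uv"],d["confidence"]) for l in("cal_key_top",) for d in eyes.landmark_of("top",l)])
H=np.array([.4877,-.160,.036])-.075*p;print("p",p,"hover",H,"delta units",(H-s["ee_pos"])/.03)
E
```

```text
time_s: 22.97
ee_pos: [0.5468, -0.177, 0.1839]
tcp_rot: [-0.204, 0.785, 0.367, 0.456]
force: [0.4, -0.9, 1.2]
grip_width: 0.0508
finger_force: 0.0
22.9667 [ 0.547 -0.177  0.184] [-0.847  0.041  1.982  1.042  1.456 -0.474] [ 0.433 -0.884  1.171]
1 [-12.733  -1.239   5.261] 69.16438854616577
-1 [  9.973  11.395 -20.683] 128.170385520275
[([364.8, 237.4], 0.47)]
p [ 0.467  0.048 -0.883] hover [ 0.453 -0.164  0.102] delta units [-3.139  0.446 -2.723]
```

```bash
python3 -m jog '[-0.3,0.028,0,-0.796,-0.077,0.329,0,-0.3,0.028,0,-0.796,-0.077,0.329,0,-0.3,0.028,0,-0.796,-0.077,0.329,0,-0.3,0.028,0,-0.796,-0.077,0.329,0,-0.3,0.028,0,-0.796,-0.077,0.329,0,-0.3,0.028,0,-0.796,-0.077,0.329,0,-0.3,0.028,0,-0.796,-0.077,0.329,0,-0.3,0.028,0,-0.796,-0.077,0.329,0]'
python3 -m jog '[-0.1,0.028,-0.2,-0.796,-0.077,0.329,0,-0.1,0.028,-0.2,-0.796,-0.077,0.329,0,-0.1,0.028,-0.3,-0.796,-0.077,0.329,0,-0.1,0.028,-0.4,-0.796,-0.077,0.329,0,-0.1,0.028,-0.4,-0.796,-0.077,0.329,0,-0.1,0.028,-0.4,-0.796,-0.077,0.329,0,-0.1,0.028,-0.4,-0.796,-0.077,0.329,0,-0.04,0.028,-0.4,-0.796,-0.077,0.329,0]'
python3 - <<'E'
from h import *
from scipy.spatial.transform import Rotation as R
np.set_printoptions(precision=4,suppress=True)
s=status.observe();print(s["time_s"],s["ee_pos"],s["q"],s["force"],s["grip_width"])
print(R.from_quat(s["tcp_rot"],scalar_first=True).as_matrix())
E
```

```text
time_s: 23.73
ee_pos: [0.4722, -0.1674, 0.1767]
tcp_rot: [-0.025, 0.753, 0.569, 0.33]
force: [0.0, 0.9, -0.6]
grip_width: -0.0
finger_force: 0.0
time_s: 24.4
ee_pos: [0.4499, -0.1605, 0.0952]
tcp_rot: [0.16, 0.653, 0.719, 0.176]
force: [0.0, 0.2, 0.3]
grip_width: -0.0003
finger_force: 0.0
24.4 [ 0.4499 -0.1605  0.0952] [-0.6764 -0.402   2.3423  0.4284  0.8917 -0.9932] [0.0122 0.2463 0.2776] -0.0003242483965150862
[[-0.0972  0.8827  0.4597]
 [ 0.9953  0.086   0.0455]
 [ 0.0006  0.462  -0.8869]]
```

```bash
python3 -m jog '[0.204,0,-0.283,0,0,0,0,0.204,0,-0.283,0,0,0,0,0.204,0,-0.283,0,0,0,0,0.204,0,-0.283,0,0,0,0,0,0,0,0,0,0,0,0,0,0,0,0,0,0,0,0,0,0,0,0,0,0,0,0,0,0,0,0]'
python3 -m jog '[0.031,0.003,-0.059,0,0,0,0,0.031,0.003,-0.059,0,0,0,0,0.031,0.003,-0.059,0,0,0,0,0,0,0,0,0,0,0,0,0,0,0,0,0,0,0,0,0,0,0,0,0,0,0,0,0,0,0,0,0,0,0,0,0,0,0]'
python3 -m jog '[0.031,0.003,-0.059,0,0,0,0,0,0,0,0,0,0,0,0,0,0,0,0,0,0,0,0,0,0,0,0,0,0,0,0,0,0,0,0,0,0,0,0,0,0,0,0,0,0,0,0,0,0,0,0,0,0,0,0,0]'
```

```text
time_s: 25.07
ee_pos: [0.4754, -0.1613, 0.0636]
tcp_rot: [0.16, 0.653, 0.718, 0.178]
force: [-0.9, -0.2, 0.2]
grip_width: -0.0002
finger_force: 0.0
time_s: 25.73
ee_pos: [0.4784, -0.161, 0.0582]
tcp_rot: [0.16, 0.653, 0.718, 0.178]
force: [-0.1, 0.3, 0.7]
grip_width: 0.0004
finger_force: 0.4
time_s: 26.4
ee_pos: [0.4794, -0.1609, 0.0565]
tcp_rot: [0.16, 0.653, 0.718, 0.178]
force: [-0.4, -0.8, 3.4]
grip_width: -0.0001
finger_force: 0.9
```

```bash
python3 -m jog '[0.031,0.003,-0.059,0,0,0,0,0,0,0,0,0,0,0,0,0,0,0,0,0,0,0,0,0,0,0,0,0,0,0,0,0,0,0,0,0,0,0,0,0,0,0,0,0,0,0,0,0,0,0,0,0,0,0,0,0]'
python3 -m jog '[0.016,0.002,-0.03,0,0,0,0,0,0,0,0,0,0,0,0,0,0,0,0,0,0,0,0,0,0,0,0,0,0,0,0,0,0,0,0,0,0,0,0,0,0,0,0,0,0,0,0,0,0,0,0,0,0,0,0,0]'
```

```text
time_s: 27.07
ee_pos: [0.4803, -0.1608, 0.0547]
tcp_rot: [0.16, 0.653, 0.718, 0.178]
force: [-1.4, 0.0, 2.7]
grip_width: 0.0003
finger_force: 1.5
time_s: 27.73
ee_pos: [0.4808, -0.1608, 0.0538]
tcp_rot: [0.16, 0.653, 0.718, 0.178]
force: [-0.2, -1.0, 3.7]
grip_width: -0.0
finger_force: 1.8
```

```bash
python3 -m jog '[0.016,0.002,-0.03,0,0,0,0,0,0,0,0,0,0,0,0,0,0,0,0,0,0,0,0,0,0,0,0,0,0,0,0,0,0,0,0,0,0,0,0,0,0,0,0,0,0,0,0,0,0,0,0,0,0,0,0,0]'
```

```text
time_s: 28.4
ee_pos: [0.4811, -0.1608, 0.0536]
tcp_rot: [0.16, 0.653, 0.719, 0.177]
force: [-11.9, 0.8, 15.2]
grip_width: -0.0001
finger_force: 9.2
```

The key is on its hard stop, so it is fully in. I retreat and take a last look.

```bash
python3 -m jog '[-0.1,-0.01,0.19,0,0,0,0,-0.31,-0.03,0.59,0,0,0,0,-0.31,-0.03,0.59,0,0,0,0,-0.31,-0.03,0.59,0,0,0,0,0,0,0.6,0,0,0,0,0,0,0.6,0,0,0,0,0,0,0,0,0,0,0,0,0,0,0,0,0,0]'
python3 - <<'E'
from h import *
im=eyes.capture("top");sd=eyes.capture("side")
f=lambda im,x,y,w,h,k: cv2.resize(im[y:y+h,x:x+w],None,fx=k,fy=k,interpolation=cv2.INTER_CUBIC)
cv2.imwrite("pics/e1.png",np.hstack([f(im,322,183,55,65,7),f(sd,240,150,55,65,7)])[:,:,::-1])
E
```

```text
time_s: 29.07
ee_pos: [0.4502, -0.1636, 0.1477]
tcp_rot: [0.16, 0.653, 0.718, 0.178]
force: [-0.6, 0.3, -0.6]
grip_width: -0.0002
finger_force: 0.0
```

View pics/e1.png

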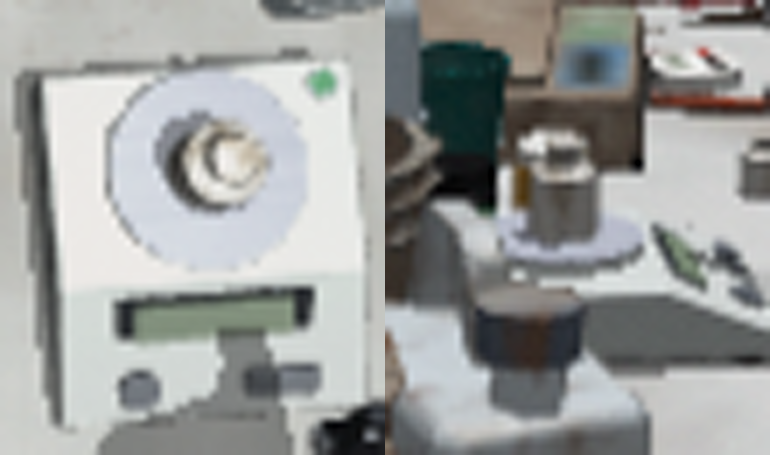

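The weight stands upright in the middle of the pan (crop (222,162), pan centre about (208,168), the difference being parallax). Both keys are up and the arm is clear.

```bash
python3 -c "from bench import sign_off; print(sign_off())"
```

```text
the job is handed in; nothing more can be done
None
```

The job is handed in: I pressed the zero key fully with the pan empty, stood the 500 g weight upright in the middle of the pan and let go, then pressed the calibrate key fully; the last pictures show both keys up and the arm clear, but no pass/fail result came back.

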